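# Drain and vent the cement soundness bath

### The job

The boil is over, so empty and vent the cement test bath: first set the drain valve half open, its lever over the red 45 degree mark, and only then take the lid's handle and raise the lid against its spring hinge to the red 30 degree vent mark on the quadrant. Do not swing the lid wide open, and leave the bowl, needle mould, scraper knife and measuring cup where they are. Finish while holding: the lid springs shut if let go, so the program ends with the gripper still keeping the lid steady at the vent mark.

Things in the scene. Friction and masses are not known exactly. Their poses are not given: they have to be found in the camera images.
- bath: White bench-top heated bath, fixed to the bench, 270 mm deep (x) by 320 mm wide (y), rim 165 mm above the bench; closed lid top 181 mm. Origin: centre of its underside, on the bench. Its -x axis is its front (control panel, towards the robot), +y its left, +z up; it may stand turned by up to 0.25 rad. Lid hinged along the back; drain valve on its right (-y) side; graduated quadrant on its left (+y) side.
- lid (a joint): Angle of the stainless lid, rad: 0 closed, grows as the front edge rises (turning about the bath's +y axis through point lid_hinge), stop at 1.35. Torsion springs and its weight (about 0.6 kg) pull it shut: about 5 to 7 N upward at the handle to start it, about 8 to 11 N upward at the vent mark; it closes at once if let go. Red vent mark: 0.524 rad (30 degrees).
- lid_hinge (a point): Point on the lid's hinge axis at the middle of its width, 170 mm above the bench; axes as the bath's. The hinge axis is its y axis.
- lid_grip (a point): Centre of the lid's handle: a black round bar, 14 mm diameter, along the bath's y, 106 mm free between its two posts, bar centre 34 mm above the lid's top face and 27 mm behind the lid's front edge. It lies 255 mm in front of the hinge axis and 45 mm above it when the lid is shut. The point and its axes turn with the lid; being round, the bar can turn between the fingers as the lid rises.
- lid_pointer (a point): Tip region of the black pointer on the lid's left edge, 110 mm from the hinge axis; turns with the lid.
- vent_mark (a point): Where the pointer stands when the lid is at the vent mark: 110 mm from the hinge axis, 30 degrees up, just inside the red mark painted on the fixed aluminium quadrant (black marks at 0, 15, 45 and 60 degrees).
- drain_valve (a joint): Angle of the ball valve's lever, rad: 0 shut (lever points to the bath's front, -x), grows counter-clockwise seen from above; 1.571 fully open (lever points to the bath's right, -y, along the outlet). Red half-open mark: 0.785 rad (45 degrees). It may start a little off shut (up to 0.26). Stiff: it stays where it is left; about 2 N sideways at the grip turns it.
- valve_stem (a point): Point on the lever's upright turning axis, at the height of the lever's sleeve centre, 92 mm above the bench, 100 mm out from the bath's right wall. Below the lever is a fixed white dial, radius 45 mm, its top 72 mm above the bench, with black marks and one wide red mark at 45 degrees.
- valve_grip (a point): Centre of the lever's blue sleeve, 80 mm from the stem axis: sleeve 60 mm long (from 48 to 108 mm from the stem), 14 mm wide, 14 mm high, 92 mm above the bench. Its -x axis points along the lever away from the stem; turns with the lever. Outlet pipe beyond the valve: top 57 mm above the bench.
- bowl: Bystander: loose stainless mixing bowl, 150 mm across, 85 mm high, left of the bath. Origin: centre of its underside.
- needle_mould: Bystander: loose brass soundness mould, a ring 33 mm across and 30 mm high with two thin needles reaching 170 mm along its +x, left of the bath and beyond the bowl. Origin: centre of the ring's underside.
- scraper: Bystander: loose paste knife with wooden handle, 220 mm long, 16 mm high, lying on the bench right of the bath. Origin: under its middle.
- measure: Bystander: loose green plastic measuring cup, 70 mm across, 90 mm high, at the right behind the valve. Origin: centre of its underside.

How it is judged:
By the outcome, as a careful person would: the job done as asked, in the order asked, and still so for the second after the job is handed in, while the arm keeps its last pose, push and grip.
It also fails if it takes over 51 s, if anything falls off the work surface, if the arm or the gripper's body presses on something with over 40 N, if the wrist force passes 120 N, or if a joint passes its speed limit or range.

### The arm

A 6-joint arm with a two-finger parallel gripper is mounted at the origin on the work surface. World frame = base frame: x ahead of the robot, y to its left, z up, the work surface at z = 0. Lengths are in m, angles in rad, forces in N, time in s.
With the tool pointing down it reaches from about 0.375 to 0.9 m from the base axis. Payload 3.1 kg.
Tool frame: the origin (TCP) lies between the finger pads; the fingertips stand manip.nose_length ahead of it and the grasp point (between the pads) lies 5 mm behind it (manip.nose_length is the distance from the TCP to the fingertips, in m); z points along the fingers, y is the line along which they close (so a half turn about z gives the same grasp; the last joint's range is limited). The gripper opens to 85 mm and grips with 20 to 120 N. Pads are 22 mm wide; open, the fingers measure 114 mm over their backs; the gripper's body (76 mm by 85 mm) begins 54 mm behind the grasp point. The pads swing forward as they close: fully open they stand 13 mm farther back than shut.
Start: joints at [1.121, 0.527, 1.433, -0, 1.181, -0.178], TCP at [0.168, 0.602, 0.245] pointing down, gripper open.
Joint ranges: [-3.08, 3.08], [-0.75, 2.2], [0.22, 2.44], [-1.43, 4.57], [0, 2.65], [-2.85, 2.85]. Speed limits (rad/s): [2.79, 2.79, 3.14, 3.14, 3.14, 3.14].

### API

Orientations are given as a unit quaternion [x, y, z, w].
In Python, from station import monitor, eyes, job, manip gives the robot as it stands.
- The arm moves only by the shell command python3 -m pendant 'ROWS' [FORCE]. ROWS is JSON, a list that holds one entry, the list of rows, each a list of 7 numbers: the shift along the tool's x, y, z as a fraction of full scale, then the turn, a rotation vector about the tool's x, y, z as a fraction of full scale, then the opening, from 0 (shut) to 1 (fully open). A call has 1 to 20 rows; each row shifts and turns the commanded pose from where the row before left it, along the tool's axes as they then stand; what a row does not reach is not made up. Full scale, the value 1, is 800 mm for a shift and 0.12 rad for a turn. A row lasts 1/10 s, in which the tool goes at most 50 mm and 8.59 degrees, less where a joint would pass 70% of its speed; a pose out of reach is approached as far as the arm can. A call with a number of a shift or a turn outside -1 to 1 is refused whole. A call with a gripper value outside its range is refused whole. The fingers move at their own pace and stop on an object; FORCE is the grip in N (left out, the last holds). Time passes only in rows, so rows that do not move let the fingers close. It gives the time, the measured TCP pose, the force, the opening and the grip force at its end, in the units of the state.
- monitor.sense(): the state, without advancing time (a new reading comes with each control period).
- eyes.snapshot(name): name is "scene" or "top"; returns a dict with "pixels" (400x640x3 uint8, red, green, blue), "depth" (400x640 float32, m along the optical axis (not along the pixel's ray), 0 where there is no reading), "intrinsics" (3x3 intrinsics, pixels), "eye" and "attitude" of the camera in the world. Camera axes: x right, y down, z forward; pixel columns grow to the right and rows downward; lengths in m; the calibration is good to about 2 mm. A picture is of the moment at which its call begins.
- job.sign_off(): hands the job in; it is judged then, once.
The state is a dict: "t": time; "q": joint angles; "qd": joint speeds; "tau": joint torques, N m; "tcp_pos": TCP position; "tool_rot": TCP orientation; "force": force on the tool from outside, world axes, zero at the start; "ft_torque": the same for the moment, N m; "finger_gap": opening from 0.0 (shut) to 1.0 (fully open); "gripper_force": force on a finger pad.
Only numpy, scipy, OpenCV 4.12 (cv2) and the standard library are available. Lean on these libraries where they do the work, as an engineer would, in place of code of your own. Each camera call takes 0.05 s, during which the arm holds its last target. There are 200 camera calls.

## Working session

There is one attempt and no reset: what is moved stays moved. The work goes in short steps, Python scripts to look and compute and a shell command to move; the robot and the scene stay as the last step left them, time stands still between calls to the robot, and variables do not carry over. Pictures are saved under pics/ and viewed, at most 10 in all, crops included, and the job is handed in when it is done.

```bash
mkdir -p pics; cat > h.py <<'E'
import numpy as np,cv2
from station import monitor,eyes,job,manip
from scipy.spatial.transform import Rotation as R
def snap(n,f=None):
    s=eyes.snapshot(n)
    if f: cv2.imwrite('pics/'+f,cv2.cvtColor(s['pixels'],cv2.COLOR_RGB2BGR))
    return s
def att(s):
    a=np.array(s['attitude'],float)
    return a if a.shape==(3,3) else R.from_quat(a).as_matrix()
def cloud(s):
    K=np.array(s['intrinsics']);d=s['depth'];v,u=np.mgrid[:400,:640]
    p=np.stack([(u-K[0,2])*d/K[0,0],(v-K[1,2])*d/K[1,1],d],-1)
    return p@att(s).T+np.array(s['eye'])
E
python3 - <<'E'
from h import *
for n in('scene','top'):
    s=snap(n,n+'0.png');np.savez(n+'0.npz',c=cloud(s),p=s['pixels']);print(n,s['eye'],s['attitude'])
print(manip.nose_length,monitor.sense())
E
```

```text
scene [1.52558567 0.77632736 1.14169018] [ 0.36692125  0.82067227 -0.39446054 -0.1904382 ]
top [ 0.25209886 -0.01850157  1.86316412] [ 0.70422072 -0.70362753  0.06296531 -0.07082971]
0.014 {'t': 0.1, 'q': array([ 1.12049877e+00,  5.28354675e-01,  1.43377631e+00,  2.91723072e-05,
        1.18138922e+00, -1.78481479e-01]), 'qd': array([ 0.00066948, -0.00084949, -0.00309586, -0.00132693,  0.00042116,
       -0.00022283]), 'tau': array([-2.56833000e-04, -4.43302703e+01, -1.78585249e+01, -1.78950222e-04,
        3.86785367e-03,  6.43525297e-06]), 'tcp_pos': array([0.16748317, 0.60150635, 0.24444214]), 'tool_rot': array([ 1.35495469e-01,  9.90777497e-01, -9.12364814e-04, -3.10861602e-04]), 'force': array([-0.62150345,  0.7146066 ,  0.1354507 ]), 'ft_torque': array([-0.03521846,  0.06327787, -0.02697886]), 'gripper_force': 0.0, 'finger_gap': 1.0008523452722313}
```

View pics/scene0.png

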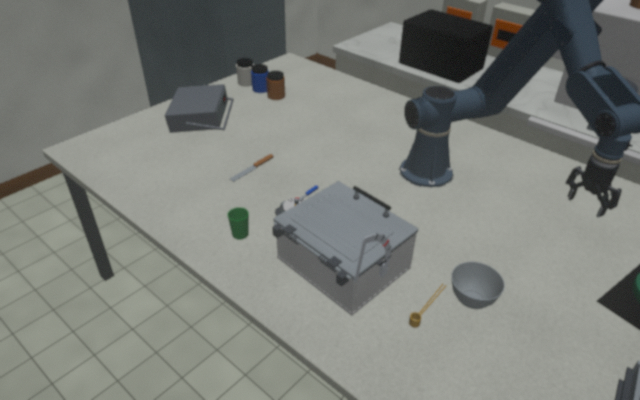

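View pics/top0.png

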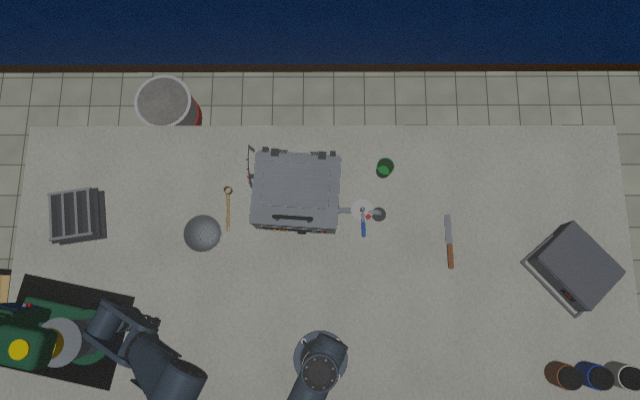

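The pictures show the bath at top-view (250–340, 150–232), with the handle bar at (275–312, 217). The blue valve lever is at about (363, 228), pointing to the front with the red mark near (368, 216). In the scene view the lever is at about (310, 191) and the handle at about (371, 199).

```bash
cat > meas.py <<'E'
from h import *
def ang(p):
    (cx,cy),(w,h),a=cv2.minAreaRect((p[:,:2]*1000).astype(np.float32)); return np.array([cx,cy,w,h,a]).round(1)
for n in('top','scene'):
    z=np.load(n+'0.npz');c=z['c'];p=z['p'].astype(int);print(n)
    hsv=cv2.cvtColor(z['p'],cv2.COLOR_RGB2HSV).astype(int)
    roi=(c[...,0]>.3)&(c[...,0]<.9)&(abs(c[...,1])<.45)&(c[...,2]>-.02)
    blue=roi&(hsv[...,0]>100)&(hsv[...,0]<130)&(hsv[...,1]>130)&(p[...,2]>90)&(c[...,2]>.05)
    q=c[blue];print('blue',len(q),q.mean(0).round(4),np.median(q[:,2]).round(4));e=q-q.mean(0);u=np.linalg.svd(e[:,:2])[2][0];t=e[:,:2]@u
    print(' dir',u,t.min(),t.max(),'zrange',q[:,2].min(),q[:,2].max(),ang(q))
    red=roi&((hsv[...,0]<8)|(hsv[...,0]>172))&(hsv[...,1]>130)
    for x in [c[red&(c[...,1]<-.05)],c[red&(c[...,1]>-.05)]]:
        if len(x):print('red',len(x),x.mean(0).round(4))
    lid=roi&(abs(c[...,2]-.181)<.006)&(c[...,1]>-.2)&(c[...,1]<.3)
    print('lid',lid.sum(),np.median(c[lid],0).round(4),ang(c[lid]))
    hd=roi&(c[...,2]>.203)&(c[...,2]<.235)&(p.sum(-1)<200)&(c[...,1]<.25)
    q=c[hd];print('handle',len(q),q.mean(0).round(4) if len(q) else '',ang(q) if len(q) else '')
    if len(q): print(' z',np.percentile(q[:,2],[5,50,95]).round(4))
E
python3 meas.py
```

```text
top
blue 42 [ 0.4905 -0.1668  0.0986] 0.0979
 dir [-0.99980404  0.01979611] -0.025698098796403467 0.025478307804866283 zrange 0.09165216529123743 0.10761387004424439 [ 490.6 -166.7    8.8   51.2   88.7]
red 11 [ 0.542  -0.1876  0.0728]
red 2 [0.671  0.2577 0.2328]
lid 5008 [0.6252 0.0909 0.1818] [635.9  96.7 338.1 299.4  86.2]
handle 129 [0.5148 0.0978 0.2194] [514.8  99.5 145.9  13.6  86. ]
 z [0.2133 0.2196 0.2252]
scene
blue 26 [ 0.4982 -0.1604  0.0996] 0.0994
 dir [0.99876596 0.04966454] -0.023781870728499868 0.02207891751683637 zrange 0.09134084119261932 0.10445203277308113 [ 497.5 -160.7   45.4   10.3    9. ]
lid 6230 [0.6523 0.1058 0.183 ] [640.   97.  340.8 302.8  86. ]
handle 100 [0.523  0.1083 0.2196] [522.6 103.8 134.5  13.   86.3]
 z [0.2149 0.2196 0.2237]
```

```bash
cat >> h.py <<'E'
def go(x,y,z,yawdeg=None):
    "shift in tool axes / fraction of full scale, and turn rows, to bring TCP to x,y,z (tool down), tool x at yaw"
    s=monitor.sense();M=R.from_quat(s['tool_rot']).as_matrix()
    d=M.T@(np.array([x,y,z])-s['tcp_pos']);yw=np.degrees(np.arctan2(M[1,0],M[0,0]))
    print('t',s['t'],'tcp',s['tcp_pos'].round(4),'tilt',M[:,2].round(4),'yaw',yw.round(2),'F',s['force'].round(1),'gap',s['finger_gap'],s['gripper_force'])
    print('shift frac',(d/.8).round(4),'rows>=',(np.linalg.norm(d)/.05).round(2))
    if yawdeg is not None:
        e=(yawdeg-yw+180)%360-180;print('turn total (tool z) frac',(-np.radians(e)/.12).round(3))
    print('q',s['q'].round(2))
E
python3 -m pendant '[[[0,0,-0.025,0,0,1,1],[0,0,-0.025,0,0,1,1],[0,0,-0.025,0,0,1,1],[0,0,-0.025,0,0,1,1],[0,0,0,0,0,1,1],[0,0,0,0,0,1,1],[0,0,0,0,0,1,1],[0,0,0,0,0,1,1],[0,0,0,0,0,1,1],[0,0,0,0,0,1,1],[0,0,0,0,0,1,1],[0,0,0,0,0,1,1]]]'
python3 -c "
from h import *
go(.42,.25,.32);go(.494,-.164,.32,1)"
```

```text
t: 1.3
tcp_pos: [0.1676, 0.6017, 0.3246]
tool_rot: [0.757, 0.654, -0.001, 0.0]
force: [-0.2, 0.4, -0.2]
finger_gap: 0.999
gripper_force: 0.0
t 1.3 tcp [0.1676 0.6017 0.3246] tilt [-7.0e-04 -1.3e-03 -1.0e+00] yaw 81.64 F [-0.2  0.4 -0.2] gap 0.9987021930068689 0.0
shift frac [-0.389   0.3761  0.0062] rows>= 8.66
q [1.12 0.45 1.34 0.   1.36 1.27]
t 1.3 tcp [0.1676 0.6017 0.3246] tilt [-7.0e-04 -1.3e-03 -1.0e+00] yaw 81.64 F [-0.2  0.4 -0.2] gap 0.9987021930068689 0.0
shift frac [-0.8876  0.5429  0.0068] rows>= 16.65
turn total (tool z) frac 11.728
q [1.12 0.45 1.34 0.   1.36 1.27]
```

```bash
python3 -m pendant '[[[-0.0432,0.0418,0,0,0,0,1],[-0.0432,0.0418,0,0,0,0,1],[-0.0432,0.0418,0,0,0,0,1],[-0.0432,0.0418,0,0,0,0,1],[-0.0432,0.0418,0,0,0,0,1],[-0.0432,0.0418,0,0,0,0,1],[-0.0432,0.0418,0,0,0,0,1],[-0.0432,0.0418,0,0,0,0,1],[-0.0432,0.0418,0,0,0,0,1],[-0.0453,0.0152,0,0,0,0,1],[-0.0453,0.0152,0,0,0,0,1],[-0.0453,0.0152,0,0,0,0,1],[-0.0453,0.0152,0,0,0,0,1],[-0.0453,0.0152,0,0,0,0,1],[-0.0453,0.0152,0,0,0,0,1],[-0.0453,0.0152,0,0,0,0,1],[-0.0453,0.0152,0,0,0,0,1],[-0.0453,0.0152,0,0,0,0,1],[-0.0453,0.0152,0,0,0,0,1],[-0.0453,0.0152,0,0,0,0,1]]]' >/dev/null
python3 -m pendant '[[[0,0,0,0,0,1,1],[0,0,0,0,0,1,1],[0,0,0,0,0,1,1],[0,0,0,0,0,1,1],[0,0,0,0,0,1,1],[0,0,0,0,0,1,1],[0,0,0,0,0,1,1],[0,0,0,0,0,1,1],[0,0,0,0,0,1,1],[0,0,0,0,0,1,1],[0,0,0,0,0,1,1],[0,0,0,0,0,0.7,1],[0,0,0,0,0,0,1]]]' >/dev/null
python3 -c "
from h import *
go(.494,-.164,.087,1)"
```

```text
t 4.6 tcp [ 0.4981 -0.1615  0.3249] tilt [-9.e-04  5.e-04 -1.e+00] yaw 1.49 F [-1.3 -0.   0.4] gap 0.9960480801559825 0.0
shift frac [-0.005   0.0032  0.2974] rows>= 4.76
turn total (tool z) frac 0.071
q [-0.53  0.3   1.58  0.    1.26  1.02]
```

```bash
python3 -m pendant '[[[-0.005,0.0032,0,0,0,0,1],[0,0,0.055,0,0,0,1],[0,0,0.055,0,0,0,1],[0,0,0.055,0,0,0,1],[0,0,0.05,0,0,0,1],[0,0,0.04,0,0,0,1],[0,0,0.025,0,0,0,1],[0,0,0.0174,0,0,0,1],[0,0,0,0,0,0,1]]]'
python3 - <<'E'
from h import *
go(.494,-.164,.087,1)
a=snap('scene');b=snap('top')
for n,s,y0,x0,k in(('s',a,150,250,5),('t',b,190,320,6)):
    c=s['pixels'][y0:y0+80,x0:x0+100]
    cv2.imwrite(f'pics/g1{n}.png',cv2.cvtColor(cv2.resize(c,None,fx=k,fy=k,interpolation=2),cv2.COLOR_RGB2BGR))
E
python3 -c "
import cv2,numpy as np
a=cv2.imread('pics/g1s.png');b=cv2.imread('pics/g1t.png')
b=cv2.resize(b,(375,300));a=cv2.resize(a,(375,300));cv2.imwrite('pics/g1.png',np.hstack([a,b]))"
```

```text
t: 5.5
tcp_pos: [0.4931, -0.1639, 0.0855]
tool_rot: [1.0, 0.013, -0.002, -0.001]
force: [-0.3, 0.5, 0.4]
finger_gap: 1.002
gripper_force: 0.0
t 5.5 tcp [ 0.4931 -0.1639  0.0855] tilt [-0.0041  0.0024 -1.    ] yaw 1.54 F [-0.3  0.5  0.4] gap 1.0015035626034285 0.0
shift frac [ 0.0011  0.0002 -0.0019] rows>= 0.04
turn total (tool z) frac 0.078
q [-0.54  0.64  1.82 -0.    0.68  1.01]
```

View pics/g1.png

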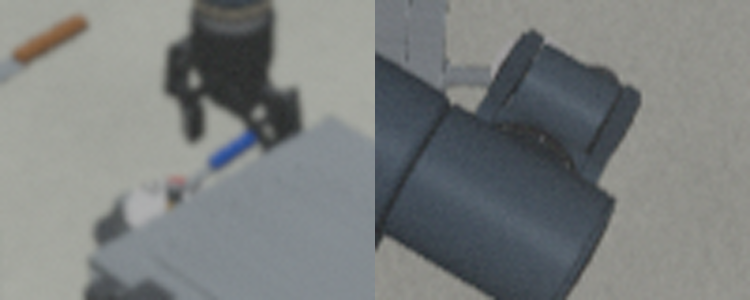

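The left half shows the open fingers straddling the blue sleeve at about (232, 150). In the top view the arm hides it. I'll close the gripper.

```bash
python3 -m pendant '[[[0,0,0,0,0,0,0.4],[0,0,0,0,0,0,0.15],[0,0,0,0,0,0,0],[0,0,0,0,0,0,0],[0,0,0,0,0,0,0],[0,0,0,0,0,0,0]]]' 25
python3 -c "
from h import *
s=monitor.sense();print(s['ft_torque'])
a=snap('scene');c=cloud(a);p=a['pixels'];h=cv2.cvtColor(p,cv2.COLOR_RGB2HSV).astype(int)
m=(h[...,0]>100)&(h[...,0]<130)&(h[...,1]>130)&(p[...,2]>90)&(c[...,2]>.05)&(c[...,0]>.4)&(c[...,0]<.6)&(c[...,1]<-.05)
print(m.sum(),c[m].mean(0))
np.savez('blue1',c=c[m])
"
```

```text
t: 6.2
tcp_pos: [0.4946, -0.1648, 0.0878]
tool_rot: [1.0, 0.013, 0.0, 0.0]
force: [-1.7, -1.9, 3.1]
finger_gap: 0.16
gripper_force: 25.5
[-0.32087636  0.17284166 -0.29060919]
15 [ 0.50824214 -0.16353282  0.09732652]
```

```bash
python3 - <<'E'
from h import *
for n in('top','scene'):
    z=np.load(n+'0.npz');c=z['c'];p=z['p'].astype(int)
    m=(abs(c[...,2]-.072)<.006)&(abs(c[...,0]-.57)<.07)&(abs(c[...,1]+.165)<.07)&(c[...,1]<-.1)
    q=c[m];(cc,r)=cv2.minEnclosingCircle((q[:,:2]*1000).astype(np.float32));print(n,len(q),np.round(cc,1),round(r,1),q[:,:2].min(0),q[:,:2].max(0))
    red=(p[...,0]>p[...,1]*1.5)&(p[...,0]>100)&m;print('red',red.sum(),c[red].mean(0))
E
```

```text
top 305 [ 567.2 -164.7] 45.7 [ 0.52395145 -0.20946862] [ 0.60852849 -0.12270961]
red 18 [ 0.54242224 -0.18896744  0.07245627]
scene 113 [ 570.5 -172.3] 43.1 [ 0.52746924 -0.20934865] [ 0.61356025 -0.16561582]
red 0 [nan nan nan]<stdin>:6: RuntimeWarning: Mean of empty slice.
  ret = um.true_divide(
```

```bash
python3 -m pendant '[[[0.00017,0.0055,0,0,0,-0.5,0],[0.00017,0.0055,0,0,0,-0.5,0],[0.00017,0.0055,0,0,0,-0.5,0],[0.00017,0.0055,0,0,0,-0.5,0],[0.00017,0.0055,0,0,0,-0.5,0],[0.00017,0.0055,0,0,0,-0.5,0],[0,0,0,0,0,0,0]]]'
python3 -c "
from h import *
go(.5127,-.2126,.0875,41)"
```

```text
t: 6.95
tcp_pos: [0.4999, -0.1916, 0.0878]
tool_rot: [0.981, 0.192, -0.0, 0.001]
force: [-3.3, -4.2, 3.2]
finger_gap: 0.158
gripper_force: 24.4
t 6.95 tcp [ 0.4999 -0.1916  0.0878] tilt [ 2.e-04 -2.e-03 -1.e+00] yaw 22.16 F [-3.3 -4.2  3.2] gap 0.1576020159803784 24.35727149248123
shift frac [0.0049 0.0303 0.0004] rows>= 0.49
turn total (tool z) frac -2.74
q [-0.57  0.65  1.78 -0.    0.71  0.61]
```

```bash
python3 -m pendant '[[[0.0008,0.0055,0,0,0,-0.5,0],[0.0008,0.0055,0,0,0,-0.5,0],[0.0008,0.0055,0,0,0,-0.5,0],[0.0008,0.0055,0,0,0,-0.5,0],[0.0008,0.0055,0,0,0,-0.5,0],[0.0003,0.002,0,0,0,-0.2,0],[0,0,0,0,0,0,0]]]'
python3 -c "
from h import *
go(.5127,-.2126,.0875,41)
a=snap('scene','v1.png')
b=snap('top')
"
python3 -c "
import cv2
a=cv2.imread('pics/v1.png')[160:240,250:350];cv2.imwrite('pics/v1c.png',cv2.resize(a,None,fx=6,fy=6,interpolation=2))"
```

```text
t: 7.65
tcp_pos: [0.5123, -0.212, 0.0878]
tool_rot: [0.937, 0.348, -0.003, 0.001]
force: [-10.4, -11.4, 4.8]
finger_gap: 0.161
gripper_force: 25.0
t 7.65 tcp [ 0.5123 -0.212   0.0878] tilt [-0.0041 -0.0042 -1.    ] yaw 40.78 F [-10.4 -11.4   4.8] gap 0.16097485637571865 24.997165203094482
shift frac [-0.0001  0.0009  0.0004] rows>= 0.02
turn total (tool z) frac -0.031
q [-0.59  0.67  1.73 -0.01  0.74  0.27]
```

View pics/v1c.png

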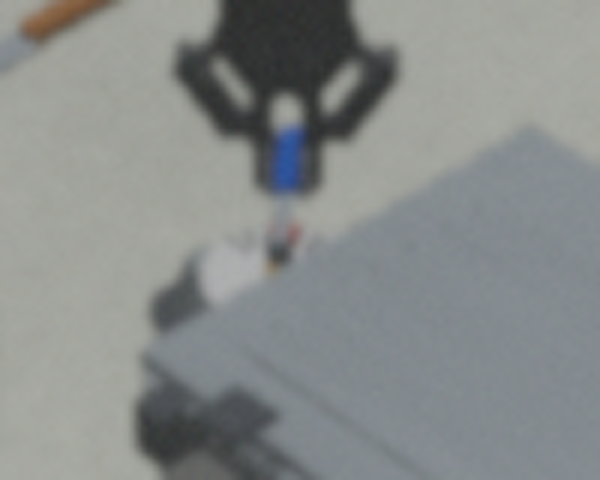

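The lever now lies over the red mark, which peeks out at about (292, 233), pointing at it along its length. I'll release, lift clear and check from above.

```bash
python3 -m pendant '[[[0,0,0,0,0,0,1],[0,0,0,0,0,0,1],[0,0,0,0,0,0,1],[0,0,0,0,0,0,1],[0,0,-0.02,0,0,0,1],[0,0,-0.05,0,0,-1,1],[0,0,-0.058,0,0,-1,1],[0,0,-0.058,0,0,-1,1],[0,0,-0.058,0,0,-1,1],[0,0,-0.04,0,0,-1,1],[0,0,-0.02,0,0,-1,1],[0,0,0,0,0,-0.5,1]]]'
python3 -c "
from h import *
go(.5185,.1005,.33,86.1)
"
```

```text
t: 8.95
tcp_pos: [0.516, -0.209, 0.3341]
tool_rot: [0.734, 0.68, 0.001, 0.003]
force: [-0.3, 0.3, -0.1]
finger_gap: 1.002
gripper_force: 0.0
t 8.95 tcp [ 0.516  -0.209   0.3341] tilt [ 0.0061 -0.0038 -1.    ] yaw 85.61 F [-0.3  0.3 -0.1] gap 1.0019333552766432 0.0
shift frac [ 0.3861 -0.0265  0.0037] rows>= 6.19
turn total (tool z) frac -0.071
q [-0.59  0.34  1.5   0.    1.3  -0.51]
```

```bash
python3 -m pendant '[[[0.03,-0.0033,0,0,0,-0.07,1],[0.055,-0.0033,0,0,0,0,1],[0.058,-0.0033,0,0,0,0,1],[0.058,-0.0033,0,0,0,0,1],[0.058,-0.0033,0,0,0,0,1],[0.055,-0.0033,0,0,0,0,1],[0.045,-0.0033,0,0,0,0,1],[0.027,-0.0033,0,0,0,0,1],[0,0,0,0,0,0,1]]]' >/dev/null
cat > val.py <<'E'
from h import *
go(.5185,.1005,.215,86.1)
st=np.array([.5685,-.165])
for n in('top','scene'):
    Q=[]
    for i in range(3):
        s=snap(n);c=cloud(s);p=s['pixels'];h=cv2.cvtColor(p,cv2.COLOR_RGB2HSV).astype(int)
        m=(h[...,0]>100)&(h[...,0]<130)&(h[...,1]>130)&(p[...,2]>90)&(c[...,2]>.08)&(c[...,2]<.115)&(c[...,0]>.4)&(c[...,0]<.6)&(c[...,1]<-.1)&(c[...,1]>-.3)
        Q.append(c[m])
        # silhouette-based ray/plane estimate at sleeve mid-height, independent of depth noise
        v,u=np.nonzero(m);K=np.array(s['intrinsics']);r=np.stack([(u-K[0,2])/K[0,0],(v-K[1,2])/K[1,1],np.ones(len(u))],-1)@att(s).T
        e=np.array(s['eye']);w=e+r*((.096-e[2])/r[:,2])[:,None];w=w[:,:2];k=w-w.mean(0);d=np.linalg.svd(k)[2][0];d*=-np.sign(d[0])
        print(n,len(u),'centre',w.mean(0).round(4),'axis deg',np.degrees(np.arctan2(d[1],d[0]))%360,'from stem',np.degrees(np.arctan2(*(w.mean(0)-st)[::-1]))%360,'depth c',c[m].mean(0).round(4))
    if n=='top':
        o=p[180:250,320:410];cv2.imwrite('pics/valve_%d.png'%round(100*monitor.sense()['t']),cv2.cvtColor(cv2.resize(o,None,fx=7,fy=7,interpolation=2),cv2.COLOR_RGB2BGR))
        # bath yaw from lid edges
        l=(abs(c[...,2]-.181)<.006)&(c[...,1]>-.12)&(c[...,1]<.3)
        red=(p[...,0].astype(int)>p[...,1]*1.5)&(p[...,0]>100)&(abs(c[...,2]-.072)<.01)&(c[...,1]<-.1);print('red',red.sum(),c[red].mean(0))
E
python3 val.py; ls pics
```

```text
t 9.85 tcp [0.5151 0.1039 0.3304] tilt [-7.0e-04  1.1e-03 -1.0e+00] yaw 86.13 F [ 0.2 -0.8 -0.3] gap 1.0000291356098021 0.0
shift frac [-0.0042  0.0046  0.1443] rows>= 2.31
turn total (tool z) frac 0.004
q [-0.01  0.3   1.57  0.    1.28  0.05]
top 37 centre [ 0.5091 -0.2144] axis deg 219.56696744913492 from stem 219.7530033644498 depth c [ 0.5088 -0.2142  0.0982]
top 37 centre [ 0.5091 -0.2144] axis deg 219.56696744913492 from stem 219.7530033644498 depth c [ 0.5086 -0.214   0.0993]
top 36 centre [ 0.5089 -0.2147] axis deg 219.11217284429227 from stem 219.8523569833581 depth c [ 0.5086 -0.2145  0.098 ]
red 4 [ 0.53961041 -0.18348889  0.07207951]
scene 17 centre [ 0.5113 -0.2127] axis deg 223.05354361371434 from stem 219.82731621639007 depth c [ 0.5144 -0.2097  0.0991]
scene 16 centre [ 0.5121 -0.2118] axis deg 222.2743756139088 from stem 219.67338732244582 depth c [ 0.5158 -0.2082  0.0998]
scene 15 centre [ 0.5115 -0.2125] axis deg 221.67150401679555 from stem 219.8053086346541 depth c [ 0.5152 -0.2089  0.0999]
g1.png
g1s.png
g1t.png
scene0.png
top0.png
v1.png
v1c.png
valve_1000.png
```

View pics/valve_1000.png

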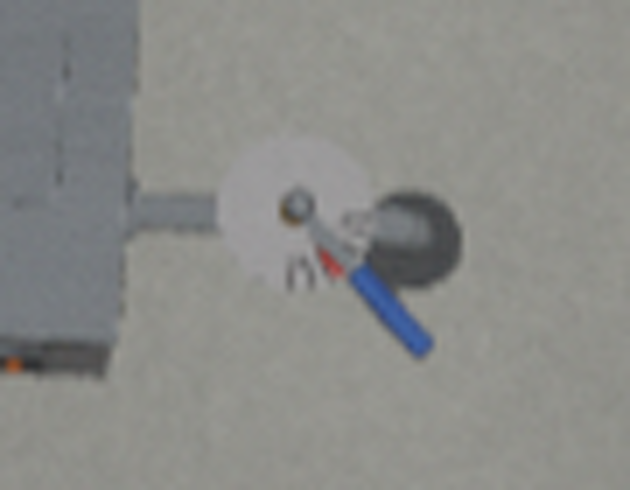

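The lever lies over the red mark, which shows at about (330, 262) beside the raised lever because of parallax. The stem is at (297, 203) and the sleeve centre at (390, 312), which gives about 44–45°. Valve done; next is the lid handle.

```bash
python3 -m pendant '[[[-0.0042,0.002,0,0,0,0,1],[0,0,0.05,0,0,0,1],[0,0,0.045,0,0,0,1],[0,0,0.03,0,0,0,1],[0,0,0.02,0,0,0,1],[0,0,0.0055,0,0,0,1],[0,0,0,0,0,0,1]]]'
python3 -c "
from h import *
go(.5165,.1005,.21,86.1)
a=snap('scene')['pixels'][130:250,300:420]
cv2.imwrite('pics/hd.png',cv2.cvtColor(cv2.resize(a,None,fx=4,fy=4,interpolation=2),cv2.COLOR_RGB2BGR))"
```

```text
t: 10.85
tcp_pos: [0.5174, 0.0966, 0.2098]
tool_rot: [0.733, 0.681, -0.0, -0.0]
force: [0.5, -0.6, -0.4]
finger_gap: 1.001
gripper_force: 0.0
t 10.85 tcp [0.5174 0.0966 0.2098] tilt [-0.0011 -0.     -1.    ] yaw 85.78 F [ 0.5 -0.6 -0.4] gap 1.0006401614386402 0.0
shift frac [ 0.0047 -0.0015 -0.0003] rows>= 0.08
turn total (tool z) frac -0.046
q [-0.03  0.44  1.72 -0.    0.98  0.05]
```

View pics/hd.png

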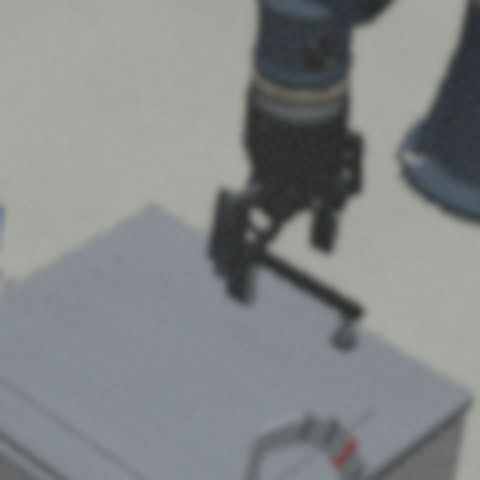

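The fingers straddle the bar near its middle: tips at about (322, 250) and (240, 295), bar from (216, 240) to (356, 316). The quadrant's red mark is at (345, 452). I'll grip it.

```bash
python3 -m pendant '[[[0,0,0,0,0,0,0.4],[0,0,0,0,0,0,0.15],[0,0,0,0,0,0,0],[0,0,0,0,0,0,0],[0,0,0,0,0,0,0],[0,0,0,0,0,0,0]]]' 60
python3 - <<'E'
from h import *
go(.5165,.1005,.21,86.1)
# arc in tool axes: tool y ~ +x bath (yaw-90=-4deg), z down
r=np.hypot(.255,.045);a0=np.arctan2(.045,.255)
for d in range(0,31,3):
    a=a0+np.radians(d);print(d,'y',round(((.255-r*np.cos(a))/.8),4),'z',round(-((r*np.sin(a)-.045)/.8),4))
E
```

```text
t: 11.5
tcp_pos: [0.5165, 0.0974, 0.2103]
tool_rot: [0.732, 0.681, -0.001, -0.001]
force: [-3.1, 1.2, 2.9]
finger_gap: 0.143
gripper_force: 58.4
t 11.5 tcp [0.5165 0.0974 0.2103] tilt [-0.002 -0.    -1.   ] yaw 85.86 F [-3.1  1.2  2.9] gap 0.14325327857056058 58.38343620300293
shift frac [ 0.0039 -0.0002  0.0004] rows>= 0.06
turn total (tool z) frac -0.034
q [-0.03  0.44  1.72 -0.    0.98  0.05]
0 y 0.0 z 0.0
3 y 0.0034 z -0.0166
6 y 0.0076 z -0.033
9 y 0.0127 z -0.0492
12 y 0.0187 z -0.065
15 y 0.0254 z -0.0806
18 y 0.033 z -0.0957
21 y 0.0413 z -0.1105
24 y 0.0504 z -0.1248
27 y 0.0603 z -0.1386
30 y 0.0708 z -0.1518
```

```bash
python3 -m pendant '[[[0.0016,-0.0083,0,0,0,0,0],[0.0018,-0.0083,0,0,0,0,0]]]' >/dev/null; python3 -c "
from h import *
go(.5165,.1005,.21,86.1)"
```

```text
t 11.7 tcp [0.5166 0.0976 0.2123] tilt [ 0.0297 -0.007  -0.9995] yaw 85.93 F [ 28.2 -13.7 -12.8] gap 0.13984396734317062 58.34108233451843
shift frac [ 0.0037 -0.0004  0.0028] rows>= 0.07
turn total (tool z) frac -0.025
q [-0.02  0.43  1.74 -0.01  0.95  0.05]
```

I put the values in the wrong columns, so the move pulled sideways. Force is 28 N and nothing slipped. Undoing it now.

```bash
python3 -m pendant '[[[-0.0016,0.0083,0,0,0,0,0],[-0.0018,0.0083,0,0,0,0,0],[0,0,0,0,0,0,0]]]' >/dev/null; python3 -c "
from h import *
go(.5165,.1005,.21,86.1)"
python3 -m pendant '[[[0,0.0016,-0.0083,0,0,0,0],[0,0.0018,-0.0083,0,0,0,0],[0,0.002,-0.0082,0,0,0,0],[0,0.0022,-0.0082,0,0,0,0],[0,0,0,0,0,0,0]]]' >/dev/null; python3 -c "
from h import *
go(.5165,.1005,.21,86.1)"
```

```text
t 12.0 tcp [0.5165 0.0974 0.2102] tilt [-3.1e-03  5.0e-04 -1.0e+00] yaw 85.83 F [-2.6  0.   4.6] gap 0.1370279755048218 60.50885796546936
shift frac [ 0.0039 -0.0002  0.0002] rows>= 0.06
turn total (tool z) frac -0.039
q [-0.03  0.44  1.72  0.    0.98  0.05]
t 12.5 tcp [0.5223 0.097  0.237 ] tilt [-2.6e-03  1.0e-04 -1.0e+00] yaw 85.85 F [-3.1  0.4 -6.4] gap 0.13758489044536934 58.8888144493103
shift frac [ 0.0038 -0.0075  0.0337] rows>= 0.56
turn total (tool z) frac -0.036
q [-0.03  0.41  1.67  0.    1.06  0.05]
```

```bash
python3 -m pendant '[[[0,0.0025,-0.0081,0,0,0,0],[0,0.0026,-0.0081,0,0,0,0],[0,0.003,-0.0079,0,0,0,0],[0,0.003,-0.0079,0,0,0,0],[0,0.0033,-0.0078,0,0,0,0],[0,0.0034,-0.0078,0,0,0,0],[0,0.0038,-0.0076,0,0,0,0],[0,0.0038,-0.0075,0,0,0,0],[0,0.0041,-0.0074,0,0,0,0],[0,0.0042,-0.0074,0,0,0,0],[0,0,0,0,0,0,0]]]' >/dev/null; python3 -c "
from h import *
go(.5165,.1005,.21,86.1)"
```

```text
t 13.6 tcp [0.5481 0.0953 0.2994] tilt [-5.4e-03  6.0e-04 -1.0e+00] yaw 85.86 F [-8.9  0.1 -5.1] gap 0.13699212030070276 58.572635650634766
shift frac [ 0.0036 -0.0393  0.1119] rows>= 1.9
turn total (tool z) frac -0.036
q [-0.03  0.38  1.54  0.    1.23  0.04]
```

```bash
python3 -m pendant '[[[0,0.0044,-0.0072,0,0,0,0],[0,0.0045,-0.0071,0,0,0,0],[0,0.0049,-0.0069,0,0,0,0],[0,0.005,-0.0069,0,0,0,0],[0,0.0052,-0.0066,0,0,0,0],[0,0.0053,-0.0066,0,0,0,0],[0,0,0,0,0,0,0],[0,0,0,0,0,0,0]]]' >/dev/null; cat > lid.py <<'E'
from h import *
go(.5165,.1005,.21,86.1)
f=np.array([-.9977,.068]);yb=np.array([.068,.9977])
h0=np.array([.5165,.0974])  # tcp when shut
s=monitor.sense();d=s['tcp_pos']-np.array([.5165,.0974,.2102])
print('arc deg: from z',np.degrees(np.arcsin((.045+d[2])/np.hypot(.255,.045))-np.arctan2(.045,.255)),'from xz',np.degrees(np.arctan2(.045+d[2],.255+d[:2]@f)-np.arctan2(.045,.255)))
H=h0-.255*f
for n in('scene','top'):
    a=snap(n,'lid_%s_%d.png'%(n,round(100*s['t'])));c=cloud(a)
    fr=(c[...,:2]-H)@f;la=(c[...,:2]-H)@yb;z=c[...,2]-.170
    m=(fr>.03)&(fr<.18)&(abs(la)<.13)&(z>.01)&(z<.2)
    A=np.c_[fr[m],la[m],np.ones(m.sum())];y=z[m];k=np.ones(len(y),bool)
    for i in range(8):
        co=np.linalg.lstsq(A[k],y[k],rcond=None)[0];r=y-A@co;k=abs(r)<max(.004,2*np.median(abs(r[k])))
    print(n,k.sum(),'lid slope deg',np.degrees(np.arctan(co[0])),co.round(4))
E
python3 lid.py
```

```text
t 14.4 tcp [0.5703 0.0938 0.3326] tilt [-7.3e-03  7.0e-04 -1.0e+00] yaw 85.87 F [-11.8   1.    0.5] gap 0.1383525546498424 58.58814239501953
shift frac [ 0.0035 -0.0666  0.1537] rows>= 2.68
turn total (tool z) frac -0.033
q [-0.03  0.38  1.44  0.    1.33  0.04]
arc deg: from z 30.26072468108204 from xz 29.77140981497318
scene 3868 lid slope deg 28.92849377526532 [5.527e-01 2.000e-04 1.800e-02]
top 840 lid slope deg 28.99677942158802 [5.542e-01 2.000e-04 1.500e-02]
```

```bash
python3 - <<'E'
from h import *
f=np.array([-.9977,.068]);yb=np.array([.068,.9977]);H=np.array([.5165,.0974])-.255*f
for n in('scene','top'):
    c=np.load(n+'0.npz')['c'];fr=(c[...,:2]-H)@f;la=(c[...,:2]-H)@yb;z=c[...,2]-.17
    m=(fr>.03)&(fr<.2)&(abs(la)<.13)&(abs(z-.012)<.012)
    A=np.c_[fr[m],la[m],np.ones(m.sum())];co=np.linalg.lstsq(A,z[m],rcond=None)[0];print(n,m.sum(),np.degrees(np.arctan(co[0])),co)
import glob
g=sorted(glob.glob('pics/lid_scene_*'))[-1];a=cv2.imread(g)[200:300,320:440]
cv2.imwrite('pics/ptr.png',cv2.resize(a,None,fx=6,fy=6,interpolation=cv2.INTER_CUBIC))
E
```

```text
scene 3307 0.3446901947784559 [0.00601605 0.00132703 0.01440393]
top 3012 0.24572257716813212 [0.00428869 0.00168525 0.01320055]
```

View pics/ptr.png

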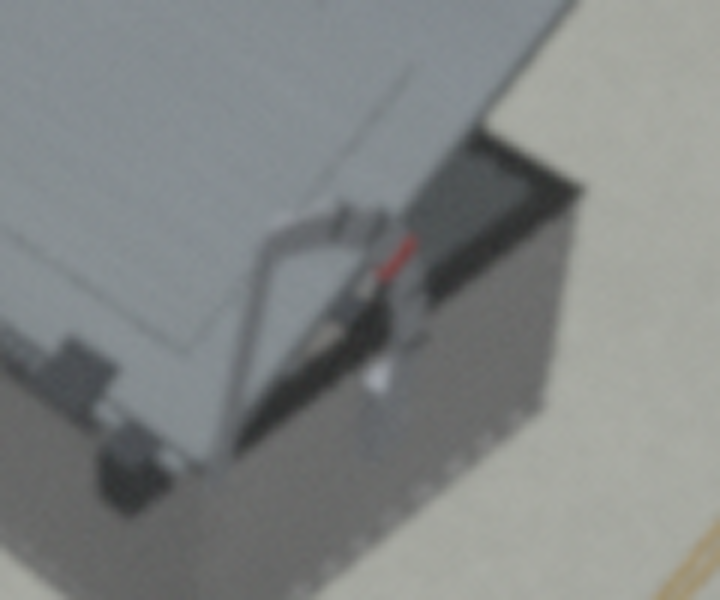

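The pointer at about (355, 295) stands just inside and slightly below the red mark at (398, 258). The plane fit, corrected by the closed-lid baseline, gives about 28.7°, so I'll nudge it up by 0.8–1°.

```bash
python3 -m pendant '[[[0,0.0007,-0.0025,0,0,0,0],[0,0.0007,-0.0025,0,0,0,0],[0,0,0,0,0,0,0],[0,0,0,0,0,0,0],[0,0,0,0,0,0,0]]]' >/dev/null
cat >> lid.py <<'E'
    if n=='scene':
        # front-left part of the lid: angle of each lid-top point about the hinge, perpendicular offset .011
        e=k.nonzero()[0]
        m=(fr>.10)&(fr<.27)&(la>.06)&(la<.14)&(z>.06)&(z<.2)
        q=fr[m]*co[0]+la[m]*co[1]+co[2];g=abs(z[m]-q)<.006
        rr=np.hypot(fr[m][g],z[m][g]);print('point angle deg',np.median(np.degrees(np.arctan2(z[m][g],fr[m][g])-np.arcsin(.0115/rr))),'max r',np.percentile(rr,98))
E
python3 lid.py
```

```text
t 15.0 tcp [0.573  0.0936 0.3359] tilt [-4.1e-03  8.0e-04 -1.0e+00] yaw 85.85 F [-7.1  1.4 -4.8] gap 0.14225574436532004 58.66853713989258
shift frac [ 0.0034 -0.0704  0.1577] rows>= 2.76
turn total (tool z) frac -0.036
q [-0.03  0.38  1.43  0.    1.34  0.04]
arc deg: from z 31.22916657986924 from xz 30.702778592172365
scene 3886 lid slope deg 29.738180756284198 [0.5713 0.0019 0.0183]
point angle deg 30.746315838329217 max r 0.27743711825457795
top 827 lid slope deg 30.007601316955597 [ 0.5775 -0.0013  0.0148]
```

```bash
python3 -m pendant '[[[0,0,0,0,0,0,0],[0,0,0,0,0,0,0],[0,0,0,0,0,0,0],[0,0,0,0,0,0,0],[0,0,0,0,0,0,0],[0,0,0,0,0,0,0]]]' && python3 lid.py && python3 -c "
from h import *
print(job.sign_off())"
```

```text
t: 15.7
tcp_pos: [0.573, 0.0936, 0.3359]
tool_rot: [0.732, 0.681, -0.001, -0.002]
force: [-6.8, 0.8, -4.5]
finger_gap: 0.136
gripper_force: 58.7
t 15.7 tcp [0.573  0.0936 0.3359] tilt [-4.1e-03  8.0e-04 -1.0e+00] yaw 85.86 F [-6.8  0.8 -4.5] gap 0.13601280729325904 58.66752505302429
shift frac [ 0.0034 -0.0704  0.1577] rows>= 2.76
turn total (tool z) frac -0.036
q [-0.03  0.38  1.43  0.    1.34  0.04]
arc deg: from z 31.23282707959064 from xz 30.705581755039447
scene 3862 lid slope deg 29.859446632424895 [0.5741 0.0009 0.018 ]
point angle deg 30.716986411711652 max r 0.2765006785504298
top 779 lid slope deg 29.73390318275118 [ 5.712e-01 -3.000e-04  1.570e-02]
the job is handed in; nothing more can be done
None
```

I set the drain valve half open first (about 44–45°), then raised the lid to about 30° (measured 29.4–31.2°), and handed the job in at about 16 s with the gripper still holding it; a brief mistyped sideways pull on the handle (about 28 N) was undone, nothing slipped, and the verdict was not shown.

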